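# Close the draught shield and tare the balance touch-free

### The job

The porcelain bowl already stands on the balance's pan: gently push the sliding glass lid of the draught shield fully shut with the fingertips (push its black grip, do not pinch it), then tare the balance touch-free by pointing the fingertips at the green-ringed sensor from just above it and staying there for about two seconds. Touch nothing on the control panel, keep away from the orange-ringed sensor, and leave the bowl, beaker and bottles where they are. Finish with the lid shut and the hand drawn well clear of the balance.

Things in the scene. Friction and masses are not known exactly. Their poses are not given: they have to be found in the camera images.
- balance: Light grey laboratory balance fixed to the bench, 340 mm deep (x), 210 mm wide (y). Origin: centre of its footprint on the bench; x from its front (panel, robot side) to its back, y to its left seen from the robot, z up. Housing 70 mm high; on it a glass draught shield, x -20 to 140 mm, y -90 to 90 mm, walls ending 162 mm above the bench. Pan inside at x = 60 mm, 100 mm across, top at 85 mm.
- terminal: Dark grey sloping control panel at the balance's front, 136 by 210 mm, 40 mm above the bench at its front edge, 70 mm at the foot of the shield; display and keys in the middle, a touch-free sensor at each side. Origin: centre of its top face; z square to that face, leaning 0.22 rad to the robot. Not to be touched.
- tare_sensor (a point): Top centre of the tare sensor: dark round window in a bright green ring 28 mm across, on the panel's left seen from the robot, 58 mm above the bench, 82 mm in front of the shield's front wall. Axes as the balance's (z vertical). It sees the tool point (TCP) 15 to 75 mm straight above it, within 25 mm sideways; the fingertips reach about 19 mm below the TCP.
- print_sensor (a point): Centre of the top of the print sensor: the same window in a bright orange ring, on the right of the control panel, 150 mm from the tare sensor, with the same range. It must not be set off.
- lid (a joint): Opening of the sliding glass lid in m: 0 fully shut, 0.09 fully open; it slides level along the balance's x, opening towards the back. About 1.5 N moves it (more when fast) and it stays where left; a rigid stop ends it at 0. Starts 45 to 75 mm open.
- lid_grip (a point): Top centre of the lid's black grip, a bar 50 mm long (along the balance's y), 10 mm thick (x), 18 mm high, moving with the lid. The lid's glass (160 by 180 mm) lies 18 mm below this point, from 10 mm in front of it to 150 mm behind. With the lid shut it is at x -10, y 0, z 184 mm of the balance. Push the grip's back face towards the balance's front.
- bowl: White porcelain bowl, 80 mm across and 45 mm high, standing loose on the pan inside the draught shield. Origin: centre of its underside.
- stirrer: White magnetic stirrer fixed to the bench beside the balance, 180 mm (x) by 140 mm (y), 58 mm high with its round steel plate. Origin: centre of its underside; axes as the balance's when at yaw 0.
- beaker: Glass beaker, 66 mm across and 90 mm high, loose on the stirrer plate. Origin: centre of its underside.
- dropper_bottle: White plastic bottle with a red cap, 36 mm across and 85 mm high, loose on the bench in front of the stirrer. Origin: centre of its underside.
- amber_bottle: Amber glass bottle with a black cap, 84 mm across and 165 mm high, loose on the bench behind the stirrer. Origin: centre of its underside.
There are look-alikes about, which are no part of the job. What is shaped like the bowl but brown, purple or yellow is not meant.

How it is judged (in metres and radians):
On the way, in this order (a step that is already met when the one before it is completed fails the run):
1. the lid of the draught shield is pushed fully shut (within 4 mm) (value of joint lid below 0.004 m), for 0.2 s.
2. with the lid shut, the tool point stays just above the green-ringed tare sensor (15 to 75 mm above it, within 25 mm sideways) for 1.7 s (value of joint lid below 0.004 m and horizontal distance between the grasp point and tare_sensor below 0.025 m and z of the grasp point in the frame of tare_sensor between 0.015 and 0.075 m), for 1.7 s.
At the end, for the whole second after the job is handed in: The lid is shut within 4 mm, the bowl stands upright and still on the pan (its underside 80 to 90 mm above the balance's foot, within 80 mm of the balance's origin), and the tool point is more than 120 mm from the tare sensor, with no part of the robot touching the balance (value of joint lid below 0.004 m and distance between the grasp point and tare_sensor above 0.12 m and contact force between each of the fingers, the arm and balance below 0.1 N and horizontal distance between bowl and balance below 0.08 m and z of bowl in the frame of balance between 0.08 and 0.09 m and angle between bowl's own z axis and vertical below 0.1 rad and linear speed of bowl below 0.02 m/s).
It fails at once if the control panel is touched (over 0.3 N) (contact force between any of the fingers, the arm and terminal above 0.3 N).
It fails at once if the balance or its lid is pushed hard or the grip is pinched (over 30 N) (contact force between any of the fingers, the arm and balance above 30 N).
It fails at once if the orange-ringed print sensor is set off (tool point within 25 mm sideways and less than 75 mm above it) (horizontal distance between the grasp point and print_sensor below 0.025 m and z of the grasp point in the frame of print_sensor below 0.075 m).
It fails at once if the bowl is lifted or shifted (over 12 mm) (distance of bowl from where it was at the start of the episode above 0.012 m).
It fails at once if the beaker or a bottle is lifted, knocked or shifted (over 15 mm) (distance of any of beaker, dropper_bottle, amber_bottle from where it was at the start of the episode above 0.015 m).
It also fails if it takes over 45 s, if anything falls off the work surface, if the arm or the gripper's body presses on something with over 40 N, if the wrist force passes 120 N, or if a joint passes its speed limit or range.

### The arm

A 7-joint arm with a two-finger parallel gripper is mounted at the origin on the work surface. World frame = base frame: x ahead of the robot, y to its left, z up, the work surface at z = 0. Lengths are in m, angles in degrees, forces in N, time in s.
With the tool pointing down it reaches from about 0.4 to 0.875 m from the base axis. Payload 6.5 kg.
Tool frame: the origin (TCP) lies between the finger pads, 19 mm behind the fingertips; this is the grasp point; z points along the fingers, y is the line along which they close (so a half turn about z gives the same grasp; the last joint's range is limited). The gripper opens to 88 mm and grips with 3 to 60 N. Pads are 18 mm wide; open, the fingers measure 123 mm over their backs; the gripper's body (75 mm by 187 mm) begins 45 mm behind the grasp point.
Start: joints at [-78.163, 30.733, -0.252, 88.115, 0.149, 61.152, -4.079], TCP at [0.175, 0.626, 0.257] pointing down, gripper open.
Joint ranges: [-154.64, 154.64], [-21.42, 123.67], [-72.66, 72.17], [13.99, 137.28], [-74.86, 254.86], [10.95, 109.41], [-158.01, 158.01]. Speed limits (degrees/s): [136.94, 136.94, 180, 180, 180, 180, 180].

### API

Orientations are given as a 3x3 rotation matrix whose columns are the frame's x, y, z axes.
In Python, from station import robot gives the robot as it stands.
- The arm moves only by the shell command python3 -m creep 'ROWS' [OPENING] [FORCE]. ROWS is a JSON object of lists of equal length, an entry for each row: "slide": the shift along the tool's x, y, z scaled (see below), a list of three; "dr": the turn, a rotation vector about the tool's x, y, z scaled (see below), a list of three. A call has 1 to 8 rows; each row is the pose to reach, as a shift and turn from the pose commanded when the call began, along the tool's axes at that moment; what a row does not reach only later rows make up. The controller multiplies each number of a shift by 0.8 m and each number of a turn by 90 degrees. A row lasts 1/12 s, in which the tool goes at most 41.7 mm and 7.16 degrees, less where a joint would pass 70% of its speed; a pose out of reach is approached as far as the arm can. A call with a number of a shift or a turn outside -1 to 1 is refused whole. A call with a gripper value outside its range is refused whole. OPENING is the opening, from -1 (shut) to 1 (fully open), set as the call begins (- or left out, the last holds). The fingers move at their own pace and stop on an object; FORCE is the grip in N (left out, the last holds). Time passes only in rows, so rows that repeat a pose let the fingers close. It gives the time, the measured TCP pose, the force, the opening and the grip force at its end, in the units of the state.
- robot.state(): the state, without advancing time (a new reading comes with each control period).
- robot.camera(name): name is "scene" or "top" or "wrist"; returns a dict with "color" (480x640x3 uint8, blue, green, red), "depth" (480x640 float32, m along the optical axis (not along the pixel's ray), 0 where there is no reading), "fx", "fy", "cx", "cy" (pixels), "distortion" ([k1, k2, p1, p2, k3] as OpenCV has them; the pictures are not rectified), "rvec" (rotation vector, rad) and "tvec" (3), from world to camera coordinates, as OpenCV has them. Camera axes: x right, y down, z forward; pixel columns grow to the right and rows downward; lengths in m; the calibration is good to about 2 mm. A picture is of the moment at which its call begins.
- robot.close_job(): hands the job in; it is judged then, once.
The state is a dict: "t": time; "joints": joint angles; "qvel": joint speeds; "effort": joint torques, N m; "tcp_pos": TCP position; "tcp_rot": TCP orientation; "contact_force": force on the tool from outside, world axes, zero at the start; "torque": the same for the moment, N m; "width": finger opening in m; "gripper_force": force on a finger pad.
Only numpy, scipy, OpenCV 4.12 (cv2) and the standard library are available. Lean on these libraries where they do the work, as an engineer would, in place of code of your own. Each camera call takes 0.05 s, during which the arm holds its last target. There are 200 camera calls.

## Working session

There is one attempt and no reset: what is moved stays moved. The work goes in short steps, Python scripts to look and compute and a shell command to move; the robot and the scene stay as the last step left them, time stands still between calls to the robot, and variables do not carry over. Pictures are saved under pics/ and viewed, at most 10 in all, crops included, and the job is handed in when it is done.

```bash
mkdir -p pics; cat > h.py <<'E'
import numpy as np, cv2
from station import robot
def rays(c,uv):
    K=np.array([[c["fx"],0,c["cx"]],[0,c["fy"],c["cy"]],[0,0,1.]])
    n=cv2.undistortPoints(np.array(uv,float).reshape(-1,1,2),K,np.array(c["distortion"],float)).reshape(-1,2)
    R=cv2.Rodrigues(np.array(c["rvec"],float))[0]; t=np.array(c["tvec"],float).ravel()
    return -R.T@t, np.c_[n,np.ones(len(n))]@R   # ray with unit depth
def plane(c,uv,z):
    o,d=rays(c,uv); return o+d*((z-o[2])/d[:,2])[:,None]
def bydepth(c,uv):
    o,d=rays(c,uv); return np.array([o+dd*c["depth"][int(round(v)),int(round(u))] for dd,(u,v) in zip(d,uv)])
def tri(ca,ua,cb,ub):
    o1,d1=rays(ca,[ua]);o2,d2=rays(cb,[ub]);d1=d1[0];d2=d2[0]
    s=np.linalg.lstsq(np.c_[d1,-d2],o2-o1,rcond=None)[0]
    p,q=o1+d1*s[0],o2+d2*s[1]; return (p+q)/2,np.linalg.norm(p-q)
def blobs(c,lo,hi,amin=20):
    m=cv2.inRange(cv2.cvtColor(c["color"],cv2.COLOR_BGR2HSV),lo,hi)
    n,_,s,ce=cv2.connectedComponentsWithStats(m)
    return [(ce[i].round(1).tolist(),s[i].tolist()) for i in range(1,n) if s[i,4]>=amin]
E
python3 - <<'E'
from h import *
import pickle
cs={n:robot.camera(n) for n in("scene","top")}
pickle.dump(cs,open("c.pkl","wb"))
for n,c in cs.items():
    cv2.imwrite(f"pics/{n}.png",c["color"])
    print(n,"green",blobs(c,(45,120,80),(80,255,255)),"orange",blobs(c,(8,150,120),(20,255,255)))
    o,d=rays(c,[(320,240)]);print(o,d)
s=robot.state();print(s["tcp_pos"],s["tcp_rot"],s["width"],s["contact_force"],s["t"])
E
```

```text
scene green [] orange [([462.3, 273.0], [441, 255, 39, 32, 761]), ([324.3, 369.3], [320, 365, 9, 8, 23])]
[ 1.27349621 -0.18734526  0.98114072] [[-0.59719952  0.14534286 -0.78885641]]
top green [([349.4, 325.2], [342, 317, 16, 17, 136])] orange [([333.4, 123.7], [320, 106, 33, 37, 291]), ([357.0, 114.6], [350, 107, 13, 17, 35]), ([177.0, 173.3], [150, 147, 49, 48, 1357]), ([436.8, 319.6], [429, 312, 17, 16, 131])]
[ 0.47428163 -0.05032412  1.02271693] [[ 1.43524591e-01 -1.03546002e-05 -9.89692676e-01]]
[0.17500737 0.62545451 0.25662596] [[-9.63034025e-01  2.69379597e-01 -3.13855317e-04]
 [ 2.69379756e-01  9.63032789e-01 -1.54727392e-03]
 [-1.14551063e-04 -1.57462370e-03 -9.99998754e-01]] 0.08810889652005148 [-0.79198195  0.24710812 -0.33547754] 0.1
```

View pics/scene.png

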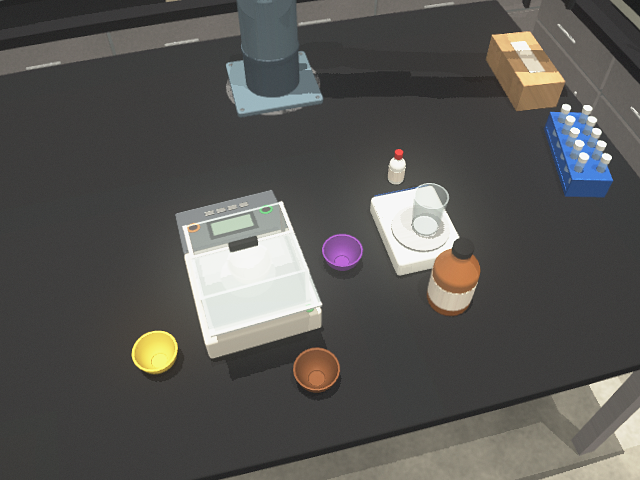

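View pics/top.png

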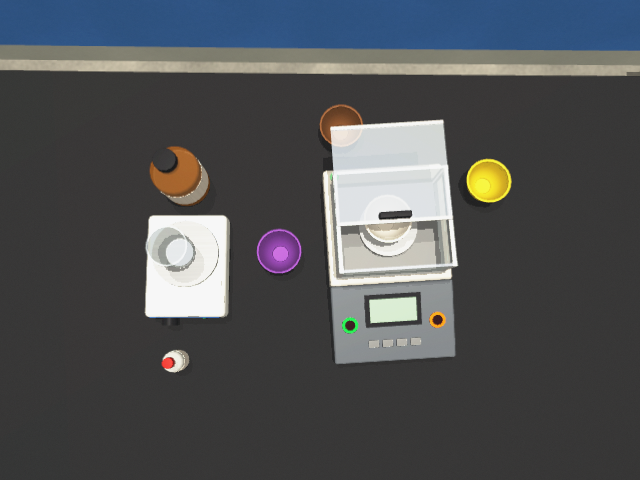

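The scene view shows the balance with the green ring near (266,210), the orange ring near (193,228) and the black grip near (243,243). In the top view these are at (349,325), (437,320) and (395,215). The purple (279,251), brown (341,126) and yellow (489,181) bowls are look-alikes. The white bowl on the pan at about (388,225) is the one meant, and it stays put. Next I measure and crop.

```bash
python3 - <<'E'
from h import *
import pickle
cs=pickle.load(open("c.pkl","rb"));T,S=cs["top"],cs["scene"]
def sub(c,box,lo,hi):
    x0,y0,x1,y1=box
    m=cv2.inRange(cv2.cvtColor(c["color"][y0:y1,x0:x1],cv2.COLOR_BGR2HSV),lo,hi)
    n,_,s,ce=cv2.connectedComponentsWithStats(m); i=1+s[1:,4].argmax(); 
    r=cv2.minAreaRect(np.argwhere(_==i)[:,::-1].astype(np.float32))
    return (ce[i]+[x0,y0]),s[i],r
g=[sub(T,(335,310,365,340),(45,100,60),(85,255,255)),sub(S,(255,200,278,220),(40,60,40),(85,255,255))]
o=[sub(T,(425,305,450,335),(5,120,90),(22,255,255)),sub(S,(182,218,205,238),(3,90,60),(25,255,255))]
k=[sub(T,(370,200,420,228),(0,0,0),(180,255,60)),sub(S,(222,230,265,256),(0,0,0),(180,255,60))]
for n,v in (("green",g),("orange",o),("grip",k)):
    print(n,[(a[0].round(1),a[1][:5],a[2]) for a in v]); print("  tri",tri(T,v[0][0],S,v[1][0]),"depth",bydepth(T,[v[0][0]]),bydepth(S,[v[1][0]]))
G=plane(T,[g[0][0]],.058)[0];O=plane(T,[o[0][0]],.058)[0];print("plane",G,O,np.linalg.norm(G-O))
y=(G-O)/np.linalg.norm(G-O);yaw=np.arctan2(-y[0],y[1]);x=np.array([np.cos(yaw),np.sin(yaw),0]);print("yaw",np.degrees(yaw))
# balance origin: tare at x=-102,y=+75
B=(G+O)/2+0.102*x;B[2]=0;print("bal",B)
K=plane(T,[k[0][0]],.182)[0];d=K-B;print("grip",K,"bal frame",d@x,d@y)
K=plane(S,[k[1][0]],.18)[0];d=K-B;print("gripS",K,"bal frame",d@x,d@y)
cv2.imwrite("pics/crop.png",cv2.resize(np.hstack([T["color"][190:340,325:465],S["color"][180:330,180:320]]),None,fx=2.8,fy=2.8,interpolation=cv2.INTER_CUBIC))
E
```

```text
green [(array([349.5, 325.1]), array([  7,   7,  16,  17, 140], dtype=int32), ((14.5, 15.0), (16.0, 15.0), 90.0)), (array([266.2, 210.2]), array([ 4,  6, 14,  8, 45], dtype=int32), ((10.915094375610352, 9.952829360961914), (6.4559454917907715, 13.323973655700684), 74.05460357666016))]
  tri (array([ 0.46777454, -0.10292862,  0.05102745]), np.float64(0.0008106073805520456)) depth [[ 0.46790898 -0.10198183  0.06119891]] [[ 0.55889634 -0.11283577  0.15630499]]
orange [(array([436.8, 319.3]), array([  4,   7,  17,  16, 147], dtype=int32), ((12.0, 14.5), (15.0, 16.0), 90.0)), (array([194.1, 228.9]), array([ 6,  7, 12,  7, 36], dtype=int32), ((11.617646217346191, 10.529411315917969), (5.423261642456055, 12.039641380310059), 77.47119140625))]
  tri (array([ 0.47919963, -0.25267351,  0.05002277]), np.float64(0.0006576085596351923)) depth [[ 0.47909522 -0.25078212  0.06069188]] [[ 0.56714042 -0.24516163  0.15299954]]
grip [(array([392.8, 216.7]), array([ 9, 13, 32,  6, 65], dtype=int32), ((24.306930541992188, 16.930694580078125), (31.0451602935791, 4.975186347961426), 5.7105937004089355)), (array([257., 244.]), array([35, 14,  1,  1,  1], dtype=int32), ((35.0, 14.0), (0.0, 0.0), 0.0))]
  tri (array([ 0.63753767, -0.15315607,  0.16842357]), np.float64(0.0199581485714212)) depth [[ 0.63339216 -0.1613281   0.18137068]] [[ 0.64389833 -0.14370993  0.17324846]]
plane [ 0.46788778 -0.10215369  0.058     ] [ 0.47910869 -0.25134303  0.058     ] 0.14961072166627146
yaw 4.301261259535691
bal [ 0.57521095 -0.16909829  0.        ]
grip [ 0.63327315 -0.16124507  0.182     ] bal frame 0.05848766068358988 0.003476400760326773
gripS [ 0.64915986 -0.14407459  0.18      ] bal frame 0.07561742649598352 0.019407003793736846
```

View pics/crop.png

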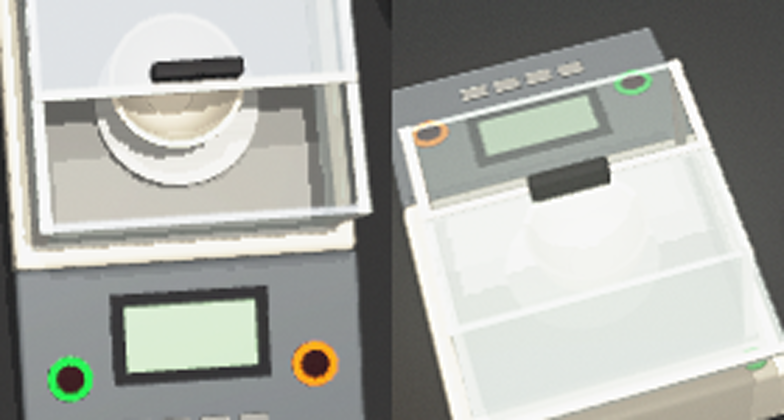

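The enlarged crop confirms the open lid with its black grip, the green ring on the panel's left and the orange ring on its right. The scene grip mask failed, so I re-measure it and work out the first move.

```bash
cat >> h.py <<'E'
yaw=np.radians(4.30);X=np.array([np.cos(yaw),np.sin(yaw),0]);Y=np.array([-np.sin(yaw),np.cos(yaw),0])
B=np.array([.5752,-.1691,0])
def go(bx,by,z):   # rows needed to reach a balance-frame point, tool y along balance y, tool down
    from scipy.spatial.transform import Rotation as Ro
    s=robot.state();R=np.array(s["tcp_rot"]);p=B+X*bx+Y*by+[0,0,z]
    Rt=np.c_[-X,Y,[0,0,-1.]]
    v=R.T@(p-s["tcp_pos"])/.8; r=Ro.from_matrix(R.T@Rt).as_rotvec(degrees=True)/90
    print("t",s["t"],"bal",X@(s["tcp_pos"]-B),Y@(s["tcp_pos"]-B),s["tcp_pos"][2],"F",np.round(s["contact_force"],1),"slide",v.round(4),"dr",r.round(4))
E
python3 - <<'E'
from h import *
import pickle
cs=pickle.load(open("c.pkl","rb"));T,S=cs["top"],cs["scene"]
def m(c,box,th):
    x0,y0,x1,y1=box;g=cv2.cvtColor(c["color"][y0:y1,x0:x1],cv2.COLOR_BGR2GRAY)
    n,l,s,ce=cv2.connectedComponentsWithStats((g<th).astype(np.uint8)); i=1+s[1:,4].argmax()
    return ce[i]+[x0,y0],s[i]+[x0,y0,0,0,0]
for th in(70,90,110):
    a=m(T,(370,200,420,228),th);b=m(S,(225,233,262,254),th)
    print(th,a,b,tri(T,a[0],S,b[0])); d=plane(T,[a[0]],.178)[0]-B;e=plane(S,[b[0]],.178)[0]-B
    print(d@X,d@Y,e@X,e@Y)
go(.12,0,.32)
E
```

```text
70 (array([395.671875  , 214.39583333]), array([379, 211,  33,   8, 192])) (array([257., 243.]), array([257, 242,   1,   3,   3])) (array([ 0.64022368, -0.15487624,  0.17526981]), np.float64(0.02355774901073996))
0.06250058588890554 -0.0017529943554001042 0.07202552095007227 0.020172886248195254
90 (array([395.        , 214.54666667]), array([379, 211,  33,   8, 225])) (array([242.948, 243.4  ]), array([229, 236,  29,  15, 250])) (array([ 0.63798245, -0.16611228,  0.17464863]), np.float64(0.0010614775968310396))
0.06233322671189776 -0.0007041316068797654 0.06529013935529984 -0.0025203713867728143
110 (array([394.99565217, 214.47391304]), array([379, 210,  33,   9, 230])) (array([242.96691176, 243.40073529]), array([229, 236,  29,  16, 272])) (array([ 0.63807612, -0.166088  ,  0.17475664]), np.float64(0.001053783241654667))
0.06244687851996662 -0.0007069116677851685 0.0653018421577219 -0.002490464199420417
t 0.1 bal -0.3394914550112952 0.8223238788855536 0.2566259550277903 F [-0.8  0.2 -0.3] slide [-0.8903 -0.7707 -0.0779] dr [-1.000e-03 -1.000e-04 -2.214e-01]
```

Both views agree: the grip centre is at balance x ≈ 0.063 m, y ≈ -0.001 m, z ≈ 0.175 m (expected 0.166–0.184 m), so the lid is about 73 mm open. I travel high with the fingers shut.

```bash
python3 -m creep '{"slide":[[0,0,-0.05],[-0.05,-0.04,-0.09],[-0.3,-0.26,-0.09],[-0.3,-0.26,-0.09],[-0.3,-0.26,-0.09],[-0.3,-0.26,-0.09],[-0.3,-0.26,-0.09],[-0.3,-0.26,-0.09]],"dr":[[0,0,0],[0,0,-0.05],[0,0,-0.1],[0,0,-0.15],[0,0,-0.221],[0,0,-0.221],[0,0,-0.221],[0,0,-0.221]]}' -1 10; python3 -c "
from h import *
go(.12,0,.32)"
```

```text
t: 0.77
tcp_pos: [0.3331, 0.386, 0.3281]
tcp_rot: [[-0.997, -0.074, -0.0], [-0.074, 0.997, -0.0], [0.0, -0.0, -1.0]]
contact_force: [1.2, 0.3, 0.3]
width: 0.0372
gripper_force: 0.0
t 0.7667 bal -0.19979259103365457 0.5716988817281289 0.32813638984151006 F [1.2 0.3 0.3] slide [-0.4002 -0.7144  0.0103] dr [-0.0002 -0.0002 -0.0004]
```

```bash
python3 -m creep '{"slide":[[-0.4,-0.7,0],[-0.4,-0.7,0],[-0.4,-0.7,0],[-0.4,-0.7,0],[-0.4,-0.7,0],[-0.4,-0.7,0],[-0.4,-0.7,0],[-0.4,-0.7,0]],"dr":[[0,0,0],[0,0,0],[0,0,0],[0,0,0],[0,0,0],[0,0,0],[0,0,0],[0,0,0]]}'; python3 -c "
from h import *
go(.12,0,.32)"
```

```text
t: 1.43
tcp_pos: [0.5194, 0.1099, 0.3282]
tcp_rot: [[-0.997, -0.074, -0.0], [-0.074, 0.997, 0.0], [0.0, 0.0, -1.0]]
contact_force: [1.0, 1.1, -0.6]
width: 0.0003
gripper_force: 0.0
t 1.4333 bal -0.034704226906591626 0.2823872130253011 0.32819361407978087 F [ 1.   1.1 -0.6] slide [-0.1936 -0.3529  0.0102] dr [ 0.     -0.0002 -0.0003]
```

```bash
python3 -m creep '{"slide":[[-0.19,-0.35,0.01],[-0.19,-0.35,0.01],[-0.19,-0.35,0.01],[-0.19,-0.35,0.01],[-0.19,-0.35,0.01],[-0.19,-0.35,0.01],[-0.19,-0.35,0.01],[-0.19,-0.35,0.01]],"dr":[[0,0,0],[0,0,0],[0,0,0],[0,0,0],[0,0,0],[0,0,0],[0,0,0],[0,0,0]]}'; python3 -c "
from h import *
go(.12,0,.32)
c=robot.camera('wrist');cv2.imwrite('pics/w1.png',c['color'])"
```

```text
t: 2.1
tcp_pos: [0.6918, -0.1606, 0.3193]
tcp_rot: [[-0.997, -0.071, -0.001], [-0.071, 0.997, -0.002], [0.001, -0.002, -1.0]]
contact_force: [-0.1, -0.5, 0.6]
width: 0.0003
gripper_force: 0.0
t 2.1 bal 0.11694494907696126 -0.00024143570180220134 0.3192890754252961 F [-0.1 -0.5  0.6] slide [-0.0038  0.0003 -0.0009] dr [-0.0012 -0.0007 -0.0023]
```

View pics/w1.png

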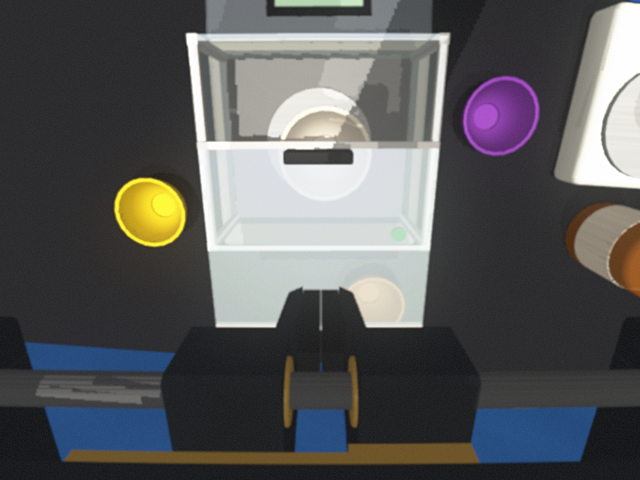

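The wrist view shows the grip at (318,157), in line with the closed fingers (centre 321), and the lid open. I check the grip in this view and then descend behind it.

```bash
python3 -c "
from h import *
c=robot.camera('wrist')
g=cv2.cvtColor(c['color'][148:168,275:362],cv2.COLOR_BGR2GRAY)
v,u=np.nonzero(g<90);uv=[(u.mean()+275,v.mean()+148)];print(uv,len(u))
d=plane(c,uv,.18)[0]-B;print(d@X,d@Y)
go(.098,0,.23)"
```

```text
[(np.float64(325.299481865285), np.float64(156.22279792746113))] 965
0.06281458523112307 -0.0016351823061869397
t 2.2 bal 0.11636231064391755 -0.0019432301873578079 0.31868698438288956 F [-0.2 -0.3 -0.2] slide [0.0228 0.0027 0.1109] dr [-0.0023 -0.0013 -0.0046]
```

```bash
python3 -m creep '{"slide":[[0.02,0.002,0.03],[0.02,0.002,0.06],[0.02,0.002,0.09],[0.02,0.002,0.11],[0.02,0.002,0.11],[0.02,0.002,0.11]],"dr":[[0,0,0],[0,0,0],[0,0,0],[0,0,0],[0,0,0],[0,0,0]]}'; python3 -c "
from h import *
go(.098,0,.194)"
```

```text
t: 2.7
tcp_pos: [0.6746, -0.1546, 0.2317]
tcp_rot: [[-0.997, -0.075, -0.002], [-0.075, 0.997, 0.001], [0.002, 0.001, -1.0]]
contact_force: [-0.2, 0.2, 0.7]
width: 0.0004
gripper_force: 0.0
t 2.7 bal 0.1002436758832175 0.006953803642242973 0.23169039563982782 F [-0.2  0.2  0.7] slide [ 0.0027 -0.0087  0.0471] dr [ 0.0006 -0.0012  0.0002]
```

```bash
python3 -m creep '{"slide":[[0,-0.003,0.01],[0,-0.003,0.02],[0,-0.003,0.025],[0,-0.003,0.025]],"dr":[[0,0,0],[0,0,0],[0,0,0],[0,0,0]]}'; python3 -c "
from h import *
go(.098,0,.194)"
```

```text
t: 3.03
tcp_pos: [0.6749, -0.1579, 0.2114]
tcp_rot: [[-0.997, -0.074, -0.001], [-0.074, 0.997, 0.0], [0.001, 0.0, -1.0]]
contact_force: [-0.9, -0.2, -0.4]
width: 0.0004
gripper_force: 0.0
t 3.0333 bal 0.10027611791912229 0.0036516413155425823 0.21139929524241086 F [-0.9 -0.2 -0.4] slide [ 0.0028 -0.0046  0.0218] dr [ 0.0003 -0.0008 -0.0004]
```

```bash
python3 -m creep '{"slide":[[0.002,-0.003,0.01],[0.002,-0.003,0.02],[0.002,-0.003,0.023],[0.002,-0.003,0.023],[0.01,-0.003,0.023],[0.018,-0.003,0.023],[0.022,-0.003,0.023],[0.022,-0.003,0.023]],"dr":[[0,0,0],[0,0,0],[0,0,0],[0,0,0],[0,0,0],[0,0,0],[0,0,0],[0,0,0]]}'; python3 -c "
from h import *
go(.004,0,.193)"
```

```text
t: 3.7
tcp_pos: [0.6571, -0.1622, 0.1944]
tcp_rot: [[-0.997, -0.074, -0.0], [-0.074, 0.997, -0.0], [0.0, -0.0, -1.0]]
contact_force: [0.3, -0.7, -1.5]
width: 0.0008
gripper_force: 0.0
t 3.7 bal 0.08223105591689926 0.0006883247538112631 0.1943622704541124 F [ 0.3 -0.7 -1.5] slide [ 0.0978 -0.001   0.0017] dr [-0.0001 -0.     -0.0009]
```

```bash
python3 -m creep '{"slide":[[0.005,0,0.001],[0.01,0,0.001],[0.015,0,0.001],[0.02,0,0.001],[0.025,0,0.001],[0.03,0,0.001],[0.035,0,0.001],[0.04,0,0.001]],"dr":[[0,0,0],[0,0,0],[0,0,0],[0,0,0],[0,0,0],[0,0,0],[0,0,0],[0,0,0]]}'; python3 -c "
from h import *
go(.004,0,.193)"
```

```text
t: 4.37
tcp_pos: [0.6258, -0.1641, 0.1932]
tcp_rot: [[-0.997, -0.074, 0.0], [-0.074, 0.997, 0.0], [-0.0, 0.0, -1.0]]
contact_force: [1.2, -0.1, 1.5]
width: 0.0008
gripper_force: 0.9
t 4.3667 bal 0.0508636303337434 0.0011698461432082252 0.19320000133414697 F [ 1.2 -0.1  1.5] slide [ 0.0586 -0.0015  0.0002] dr [ 0.      0.0002 -0.0004]
```

```bash
python3 -m creep '{"slide":[[0.005,0,0],[0.01,0,0],[0.015,0,0],[0.02,0,0],[0.025,0,0],[0.03,0,0],[0.035,0,0],[0.04,0,0]],"dr":[[0,0,0],[0,0,0],[0,0,0],[0,0,0],[0,0,0],[0,0,0],[0,0,0],[0,0,0]]}'; python3 -c "
from h import *
go(.004,0,.193)"
```

```text
t: 5.03
tcp_pos: [0.5938, -0.1666, 0.1931]
tcp_rot: [[-0.997, -0.074, 0.0], [-0.074, 0.997, 0.0], [-0.0, 0.0, -1.0]]
contact_force: [2.8, 1.4, 1.4]
width: 0.0007
gripper_force: 0.9
t 5.0333 bal 0.01873129197667704 0.0011326437882471121 0.19310869919769375 F [2.8 1.4 1.4] slide [ 0.0184 -0.0014  0.0001] dr [ 0.      0.     -0.0005]
```

```bash
python3 -m creep '{"slide":[[0.003,0,0],[0.006,0,0],[0.009,0,0],[0.011,0,0],[0.013,0,0],[0.013,0,0]],"dr":[[0,0,0],[0,0,0],[0,0,0],[0,0,0],[0,0,0],[0,0,0]]}'; python3 -c "
from h import *
go(.004,0,.193)"; python3 -m creep '{"slide":[[0.001,0,0],[0.002,0,0],[0.003,0,0]],"dr":[[0,0,0],[0,0,0],[0,0,0]]}'; python3 -c "
from h import *
go(.004,0,.193)"
```

```text
t: 5.53
tcp_pos: [0.5833, -0.1675, 0.193]
tcp_rot: [[-0.997, -0.074, -0.001], [-0.074, 0.997, 0.0], [0.001, 0.0, -1.0]]
contact_force: [0.3, -0.2, -0.6]
width: 0.0005
gripper_force: 0.2
t 5.5333 bal 0.008215587165500804 0.0010285712090397287 0.1929733577385306 F [ 0.3 -0.2 -0.6] slide [ 0.0053 -0.0013 -0.    ] dr [ 0.     -0.0005 -0.0006]
t: 5.78
tcp_pos: [0.5814, -0.1676, 0.193]
tcp_rot: [[-0.997, -0.074, -0.0], [-0.074, 0.997, -0.0], [0.0, -0.0, -1.0]]
contact_force: [1.0, 0.2, -0.2]
width: 0.0004
gripper_force: 1.7
t 5.7833 bal 0.006288406134471099 0.0010534897541269786 0.19297537563291944 F [ 1.   0.2 -0.2] slide [ 0.0029 -0.0013 -0.    ] dr [-0.0001 -0.     -0.0005]
```

```bash
for i in 1 2; do python3 -m creep '{"slide":[[0.001,0,0],[0.002,0,0],[0.003,0,0]],"dr":[[0,0,0],[0,0,0],[0,0,0]]}' >/dev/null; python3 -c "
from h import *
go(.004,0,.193)"; done
```

```text
t 6.0333 bal 0.006114826692617433 0.001112336942427745 0.19318045866576292 F [12.  -0.3 -8.8] slide [ 0.0026 -0.0014  0.0002] dr [-0.0008  0.0031 -0.    ]
t 6.2833 bal 0.005950264795919652 0.0011456738159236301 0.19333382415148093 F [ 18.3  -0.8 -14.9] slide [ 0.0024 -0.0014  0.0004] dr [-0.0015  0.006   0.0004]
```

Force rises while the position stays put, so the lid is on its stop. I back off, lift and check.

```bash
python3 -m creep '{"slide":[[-0.006,0,0],[-0.012,0,0],[-0.02,0,0],[-0.02,0,-0.02],[-0.02,0,-0.06],[-0.02,0,-0.1],[-0.02,0,-0.1],[-0.02,0,-0.1]],"dr":[[0,0,0],[0,0,0],[0,0,0],[0,0,0],[0,0,0],[0,0,0],[0,0,0],[0,0,0]]}' >/dev/null; python3 -c "
from h import *
go(-.102,.075,.27)
c=robot.camera('scene');cv2.imwrite('pics/s2.png',cv2.resize(c['color'][160:360,150:350],None,fx=2.9,fy=2.9))"
```

```text
t 6.95 bal 0.018351647240372224 0.0005162755760749584 0.27492096116037656 F [-0.   1.1 -0.6] slide [0.1505 0.093  0.0056] dr [-0.0006  0.0018 -0.0006]
```

View pics/s2.png

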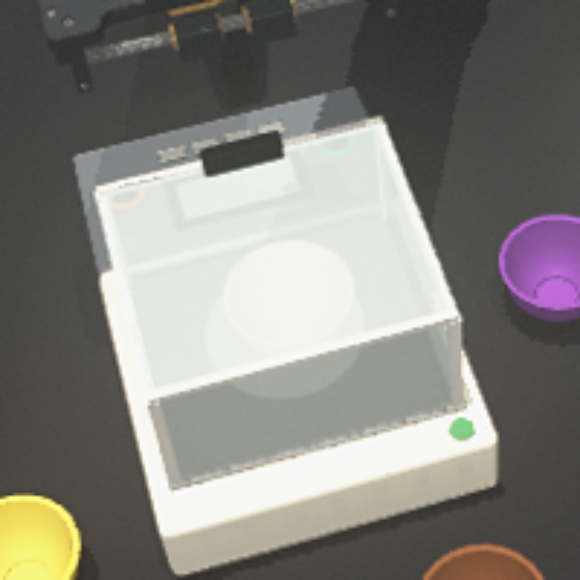

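The lid covers the shield to its front edge, with the grip at crop (243,153), and the bowl has not moved. Now I go over the tare sensor and then down.

```bash
python3 -m creep '{"slide":[[0.04,0.03,0],[0.08,0.06,0],[0.12,0.08,0],[0.15,0.093,0],[0.15,0.093,0],[0.15,0.093,0]],"dr":[[0,0,0],[0,0,0],[0,0,0],[0,0,0],[0,0,0],[0,0,0]]}' >/dev/null; python3 -c "
from h import *
c=robot.camera('scene')
d=plane(c,[(233.8,212.8)],.175)[0]-B;print('grip',d@X,d@Y)
go(-.102,.075,.11)"
```

```text
grip -0.008417519763813204 -0.0012902767104877627
t 7.55 bal -0.1025634888827226 0.07568638999062996 0.2725615483716166 F [0.8 0.7 0.8] slide [-0.0009 -0.0009  0.2032] dr [ 0.0001 -0.0005 -0.0002]
```

```bash
python3 -m creep '{"slide":[[0,0,0.04],[0,0,0.08],[0,0,0.12],[0,0,0.15],[0,0,0.18],[0,0,0.2],[0,0,0.2],[0,0,0.2]],"dr":[[0,0,0],[0,0,0],[0,0,0],[0,0,0],[0,0,0],[0,0,0],[0,0,0],[0,0,0]]}' >/dev/null; python3 -c "
from h import *
go(-.102,.075,.11)"
for i in 1 2 3; do python3 -m creep '{"slide":[[0,0,0],[0,0,0],[0,0,0],[0,0,0],[0,0,0],[0,0,0],[0,0,0],[0,0,0]],"dr":[[0,0,0],[0,0,0],[0,0,0],[0,0,0],[0,0,0],[0,0,0],[0,0,0],[0,0,0]]}' >/dev/null; done; python3 -c "
from h import *
go(-.102,.075,.11)
c=robot.camera('top');cv2.imwrite('pics/t3.png',c['color'])"
```

```text
t 8.2167 bal -0.10233354318651729 0.07504837534287122 0.11218825574841385 F [ 0.7 -0.5  0.2] slide [-0.0004 -0.0001  0.0027] dr [-0.0001 -0.0014 -0.0008]
t 10.2167 bal -0.10242164375736333 0.07559190026087302 0.11307883150327833 F [-0.1 -0.2 -0.1] slide [-0.0005 -0.0007  0.0038] dr [-0.     -0.     -0.0004]
```

View pics/t3.png

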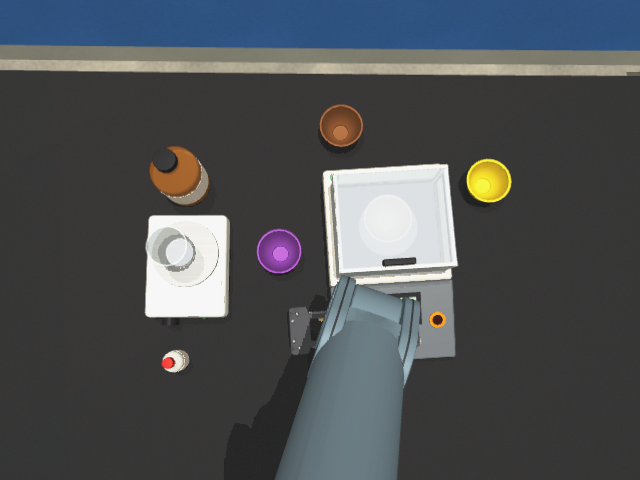

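The lid is shut (grip at (399,262)), the bowl is in place, and the hand stayed over the green sensor for over 2 s. I draw clear: up, then left.

```bash
python3 -m creep '{"slide":[[0,0,-0.03],[0,0,-0.08],[0,0,-0.13],[0,0,-0.18],[0,0,-0.23],[0,0.03,-0.26],[0,0.08,-0.26],[0,0.13,-0.26]],"dr":[[0,0,0],[0,0,0],[0,0,0],[0,0,0],[0,0,0],[0,0,0],[0,0,0],[0,0,0]]}' >/dev/null
python3 -m creep '{"slide":[[0,0.05,0],[0,0.1,0],[0,0.15,0],[0,0.15,0],[0,0.15,0],[0,0.15,0],[0,0.15,0],[0,0.15,0]],"dr":[[0,0,0],[0,0,0],[0,0,0],[0,0,0],[0,0,0],[0,0,0],[0,0,0],[0,0,0]]}'; python3 -c "
from h import *
c=robot.camera('top');g=cv2.cvtColor(c['color'][250:270,370:430],cv2.COLOR_BGR2GRAY);v,u=np.nonzero(g<60)
d=plane(c,[(u.mean()+370,v.mean()+250)],.178)[0]-B;print('grip',d@X,d@Y)
print(robot.close_job())"
```

```text
t: 11.6
tcp_pos: [0.451, 0.1204, 0.3211]
tcp_rot: [[-0.997, -0.071, 0.0], [-0.071, 0.997, -0.0], [0.0, -0.0, -1.0]]
contact_force: [0.1, -0.0, -0.7]
width: 0.0003
gripper_force: 0.0
grip -0.010676511624851762 0.0016320508970612503
the job is handed in; nothing more can be done
None
```

The lid is fully shut, the fingertips stayed over the green tare sensor for over 2 s, the hand is drawn well clear of the balance and the job is handed in; the hand-in returned no verdict.

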